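# Latch the service-van tool case

## Robot

A 6-joint arm with a two-finger parallel gripper is mounted at the origin on the work surface. World frame = base frame: x ahead of the robot, y to its left, z up, the work surface at z = 0. Lengths are in m, angles in rad, forces in N, time in s.
With the tool pointing down it reaches from about 0.15 to 0.775 m from the base axis. Payload 6.1 kg.
Tool frame: the origin (TCP) lies between the finger pads; the fingertips stand ctrl.tip_reach ahead of it and the grasp point (between the pads) lies 2 mm behind it (ctrl.tip_reach is the distance from the TCP to the fingertips, in m); z points along the fingers, y is the line along which they close (so a half turn about z gives the same grasp; the last joint's range is limited). The gripper opens to 85 mm and grips with 20 to 120 N. Pads are 22 mm wide; open, the fingers measure 114 mm over their backs; the gripper's body (76 mm by 85 mm) begins 54 mm behind the grasp point. The pads swing forward as they close: fully open they stand 13 mm farther back than shut.
Start: joints at [-1.318, 0.126, -0.04, 1.405, 0, 1.571], TCP at [0.131, -0.508, 0.248] pointing down, gripper open.
Joint ranges: [-2.72, 2.72], [-0.95, 1.95], [-1.27, 1.35], [-1.78, 2.02], [-1.46, 1.47], [-3.14, 3.14]. Speed limits (rad/s): [2.39, 2.39, 3.01, 3.14, 3.14, 3.14].

## Interface

Orientations are given as a unit quaternion [x, y, z, w].
In Python, from cell import ctrl, grab_frame, get_calibration, workorder gives the robot as it stands. The module is installed in compiled form; this text tells all that it offers.
- The arm moves only by the shell command python3 -m inch 'ROWS' [OPENING]. ROWS is JSON, a list of rows, each a list of 2 entries, a list of its own where there are three numbers: the shift along the tool's x, y, z in cm, then the turn about the tool's z in rad. In form: [[[dx, dy, dz], turn], ...]. A call has 1 to 10 rows; each row shifts and turns the commanded pose from where the row before left it, along the tool's axes as they then stand; what a row does not reach is not made up. A row lasts 1/12 s, in which the tool goes at most 41.7 mm and 7.16 degrees, less where a joint would pass 70% of its speed; a pose out of reach is approached as far as the arm can. A call is refused whole if a number of a shift passes 4.17 or a number of a turn 0.125, either way. A call with a gripper value outside its range is refused whole. OPENING is the finger opening in cm, from 0 to 8.54, set as the call begins (- or left out, the last holds). The fingers move at their own pace and stop on an object; the grip force is fixed at half the most. Time passes only in rows, so rows that do not move let the fingers close. It gives the time, the measured TCP pose, the force, the opening and the grip force at its end, in the units of the state.
- ctrl.sense(): the state, without advancing time (a new reading comes with each control period).
- grab_frame(name): name is "scene" or "side" or "wrist"; returns the picture (420x560x3 uint8, red, green, blue); there is no depth.
- get_calibration(name): a dict with "intrinsics" (3x3 intrinsics, pixels), "eye" and "orientation" of the camera in the world; the wrist camera has in their place "T_tool_cam" (4x4, takes a point from camera to tool coordinates, whose origin is the TCP and whose axes are the flange's). Camera axes: x right, y up, looking along -z (the intrinsics and any distortion apply to the point x, -y, -z); pixel columns grow to the right and rows downward; lengths in m; the calibration is good to about 2 mm. A picture is of the moment at which its call begins: read the wrist's pose just before it. get_calibration takes no time and is no camera call.
- workorder.finish_job(): hands the job in; it is judged then, once.
The state is a dict: "clock": time; "joint_positions": joint angles; "qvel": joint speeds; "joint_torque": joint torques, N m; "tool_pos": TCP position; "eef_rot": TCP orientation; "ft_force": force on the tool from outside, world axes, zero at the start; "moment": the same for the moment, N m; "opening": finger opening in m; "gripper_force": force on a finger pad.
Only numpy, scipy, OpenCV 4.12 (cv2) and the standard library are available. Lean on these libraries where they do the work, as an engineer would, in place of code of your own. Each camera call takes 0.05 s, during which the arm holds its last target. There are 200 camera calls.

## Task

The dark grey tool case in the van has been left ajar. Push its leaning lid half fully shut, hook the wire loop of the draw latch over the keeper on the lid, then press the latch lever down past centre until it lies flat and the lid is held shut. Leave the tub, the spray can and the spanner where they are.

Things in the scene. Friction and masses are not known exactly. Their poses are not given: they have to be found in the camera images.
- case: Dark grey tool case, heavy, unmoving, standing on its hinge edge, seam on top. Origin on the van floor under the latch lever's pivot; x points across the seam towards the lid half, y along the case, z up. Shut, it spans x -75 to 100 mm, y -150 to 150 mm, z 0 to 160 mm (flat top); seam at x = 25 mm. The latch moves only in the case's x-z plane, y = 0
- lid (a joint): opening angle of the lid half (rad): 0 is shut (its stop), larger leans further out to the case's +x. Hinge parallel to the case's y at x = 25, z = 30 mm of the case. Stiff: it stays where it is left and takes 10 to 15 N at the top edge to push shut
- lid_edge (a point): middle of the upper outer edge of the lid half (75 mm deep, 300 mm long); the flat outer face runs 130 mm down from this edge. Axes as the case's when the lid is shut
- keeper_seat (a point): on the lid, where the centre of the loop's bar sits when hooked: 7 mm above the lid's top, 3 mm out (+x) from the keeper's wall; at x = 78, z = 167 mm of the case when shut. Axes as the case's when shut. Under load the bar rides up to 4 mm above this point, against the lip
- keeper_lip (a point): outer edge of the keeper's top lip, mid-thickness. The keeper is a steel hook 24 mm wide along y: an upright wall 4 mm thick, 18 mm high, with a 4 mm thick lip at its top that reaches 8 mm out in +x, above the seat. The bar must pass down outside this edge, then be drawn back (-x) under the lip until it stops on the wall. Axes as the keeper seat's
- lever_pivot (a point): axis of the steel latch lever, fixed on the case at x = 0, z = 182 mm; axes as the case's
- lever (a joint): lever angle (rad): 0 is flat (its stop), pointing to the case's -x; 1.57 upright; to 2.6 leaning towards the lid. Friction (0.07 N m) keeps it where left. With the loop hooked and drawn back, resistance begins below about 1.5, peaks near 1.1 (about 8 N at the tip), centre is near 0.6; below that it is drawn to 0 and stays
- lever_tip (a point): outer end of the lever, a round edge of 4 mm radius, 36 mm wide along y, 64 mm from the lever's pivot; the lever is a plate 4 mm thick
- loop_pivot (a point): pivots of the wire loop, on the lever, 17 mm from the lever's pivot; with the lever flat, the direction from the lever's pivot to here lies 25 degrees below the lever (-x and down); it turns with the lever
- bail (a joint): angle of the wire loop against the lever (rad). The loop's elevation, from its pivots to its bar, above the case's +x = this angle - lever angle - 0.04. Friction (0.065 N m) keeps it where left, so a loop not caught under the lip is lifted again as the lever is pressed
- loop_bar (a point): centre of the loop's cross bar, a steel rod 6 mm thick, 68 mm long along y, 90.7 mm from the loop's pivots; it can stretch up to 8 mm along the loop (16 N per mm). Two 6 mm wire arms at y = -34 and +34 mm join it to the pivots. Axes: x along the loop away from the pivots, z up from the loop
- loop_grip (a point): centre of the loop's grip, a steel roll 12 mm in diameter, 34 mm long along y, fixed to the bar, standing off its centre 14 mm in the bar's x and 18 mm in its z. Can be taken from above by its two flat ends; it may turn between the fingers
- tub: yellow plastic tub, 96 mm diameter, 95 mm high; origin under its centre. Bystander
- spray_can: spray can, 60 mm diameter, 150 mm high; origin under its centre. Bystander
- spanner: steel spanner 180 mm long lying flat; origin under its middle. Bystander

How it is judged:
By the outcome, as a careful person would: the job done as asked, in the order asked, and still so for the second after the job is handed in, with the robot touching nothing.
It also fails if it takes over 64 s, if anything falls off the work surface, if the arm or the gripper's body presses on something with over 40 N, if the wrist force passes 120 N, or if a joint passes its speed limit or range.

## Working session

There is one attempt and no reset: what is moved stays moved. The work goes in short steps, Python scripts to look and compute and a shell command to move; the robot and the scene stay as the last step left them, time stands still between calls to the robot, and variables do not carry over. Pictures are saved under pics/ and viewed, at most 10 in all, crops included, and the job is handed in when it is done.

```bash
mkdir -p pics; python3 - <<'E'
from cell import ctrl, grab_frame, get_calibration
import cv2, numpy as np
np.set_printoptions(precision=4,suppress=True)
print(ctrl.sense(), ctrl.tip_reach)
for n in ("scene","side","wrist"):
    f=grab_frame(n); cv2.imwrite(f"pics/{n}0.png",f[:,:,::-1]); print(n,get_calibration(n))
E
```

```text
{'clock': 0.0, 'joint_positions': array([-1.318 ,  0.1264, -0.0406,  1.4054,  0.    ,  1.5708]), 'qvel': array([-0.0014,  0.    ,  0.0004,  0.0011, -0.0004,  0.0008]), 'joint_torque': array([  0.0001, -43.5918,  35.2923,   0.0172,   0.    ,   0.    ]), 'tool_pos': array([ 0.1312, -0.5079,  0.2475]), 'eef_rot': array([ 0.992 ,  0.1261, -0.0001, -0.0008]), 'ft_force': array([ 0.1342, -0.0925, -0.0452]), 'moment': array([-0.0086, -0.0279,  0.0089]), 'gripper_force': 0.0, 'opening': 0.08558267067073008} 0.017
scene {'intrinsics': array([[412.253 ,   0.    , 284.1211],
       [  0.    , 412.253 , 209.5513],
       [  0.    ,   0.    ,   1.    ]]), 'eye': array([ 1.2043, -0.2437,  0.7251]), 'orientation': array([0.3453, 0.2273, 0.4802, 0.7736])}
side {'intrinsics': array([[427.7211,   0.    , 282.4238],
       [  0.    , 427.7211, 209.8514],
       [  0.    ,   0.    ,   1.    ]]), 'eye': array([ 1.1373, -0.4529,  0.6706]), 'orientation': array([0.4071, 0.175 , 0.3782, 0.8128])}
wrist {'intrinsics': array([[293.97  ,   0.    , 282.0344],
       [  0.    , 293.97  , 213.0263],
       [  0.    ,   0.    ,   1.    ]]), 'T_tool_cam': array([[ 0.0005,  0.9454,  0.3258,  0.0828],
       [ 1.    , -0.0003, -0.0005, -0.0004],
       [-0.0003,  0.3258, -0.9454, -0.1263],
       [ 0.    ,  0.    ,  0.    ,  1.    ]])}
```

View pics/scene0.png

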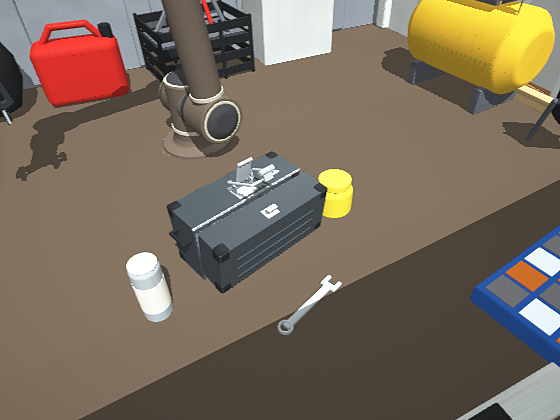

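View pics/side0.png

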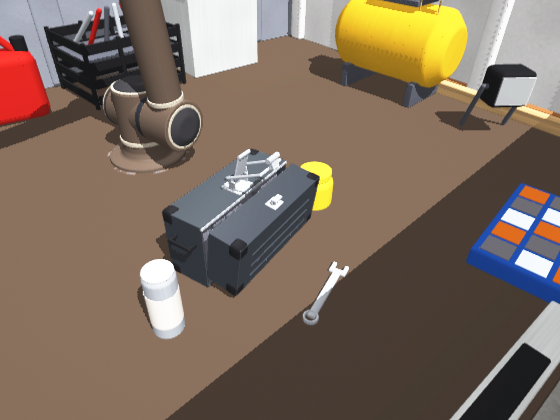

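Both pictures show the case with its long side running from lower left to upper right. The lid half is on the camera side with the keeper on top (scene ~270,211, side ~274,202). The latch is at scene ~(245,180). I'll enlarge the case in both.

```bash
python3 - <<'E'
import cv2
for n,(a,b) in {"scene":(162,145),"side":(158,143)}.items():
    f=cv2.imread(f"pics/{n}0.png")[b:b+150,a:a+170]
    cv2.imwrite(f"pics/{n}0c.png",cv2.resize(f,None,fx=4,fy=4,interpolation=cv2.INTER_CUBIC))
E
```

```text
(no output)
```

View pics/scene0c.png

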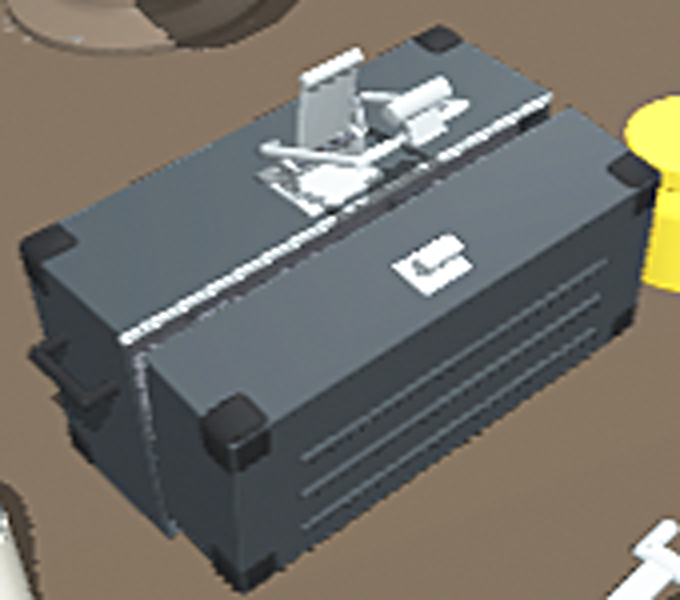

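View pics/side0c.png

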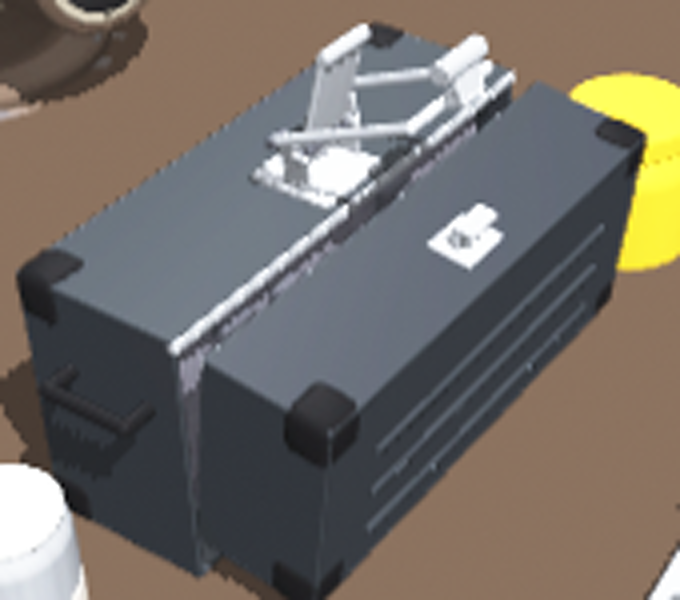

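The enlarged views show these features, in crop pixels:

| Feature | Scene crop | Side crop |
|---|---|---|
| Body's seam rail | (122,340) to (550,97) | (177,350) to (514,75) |
| Lever tip | (302,77) to (360,54) | (322,62) to (370,32) |
| Grip roll | (390,108) to (447,85) | (435,75) to (485,42) |
| Keeper | ~(435,262) | ~(470,237) |
| Lid outer edge | (235,440) to (655,180) | (330,430) to (643,148) |

The lever stands roughly upright, and the loop lies out towards the lid.

```bash
cat > h.py <<'E'
import numpy as np
from scipy.spatial.transform import Rotation as R
from cell import ctrl, grab_frame, get_calibration
np.set_printoptions(precision=4,suppress=True)
OFF={"scene":(162,145),"side":(158,143)}
def ray(n,uv,s=None):
    c=get_calibration(n);K=c["intrinsics"]
    if n=="wrist":
        T=np.eye(4);T[:3,:3]=R.from_quat(s["eef_rot"]).as_matrix();T[:3,3]=s["tool_pos"];T=T@c["T_tool_cam"];Rm,e=T[:3,:3],T[:3,3]
    else: Rm,e=R.from_quat(c["orientation"]).as_matrix(),np.array(c["eye"])
    d=Rm@np.array([(uv[0]-K[0,2])/K[0,0],-(uv[1]-K[1,2])/K[1,1],-1.]);return e,d/np.linalg.norm(d)
def crop(n,u,v): return ((u+.5)/4-.5+OFF[n][0],(v+.5)/4-.5+OFF[n][1])
def onz(r,z): e,d=r; return e+d*(z-e[2])/d[2]
def onp(r,p,n): e,d=r; return e+d*((p-e)@n)/(d@n)
def tri(rs):
    A=[np.eye(3)-np.outer(d,d) for e,d in rs]
    p=np.linalg.solve(sum(A),sum(a@e for a,(e,d) in zip(A,rs)))
    return p,max(np.linalg.norm(a@(p-e)) for a,(e,d) in zip(A,rs))
E
python3 - <<'E'
from h import *
S=lambda u,v:ray("scene",crop("scene",u,v)); D=lambda u,v:ray("side",crop("side",u,v))
pts={"seamN":((122,340),(177,350)),"seamF":((550,97),(514,75)),"backN":((25,243),(22,270)),"backF":((440,27),(385,22)),
"tipN":((302,77),(322,62)),"tipF":((360,54),(370,32)),"gripN":((390,108),(435,75)),"gripF":((447,85),(485,42)),"lidN":((235,443),(330,432)),"lidF":((657,182),(643,150)),
"barelbowN":((362,160),(412,130)),"pivN":((268,148),(273,140))}
for k,(a,b) in pts.items():
    print(k,*tri([S(*a),D(*b)]),onz(S(*a),.16),onz(D(*b),.16))
E
```

```text
seamN [ 0.5887 -0.1613  0.1582] 0.0012767191707514123 [ 0.5887 -0.1614  0.16  ] [ 0.5925 -0.1629  0.16  ]
seamF [0.499  0.1244 0.1558] 0.0005770803880475281 [0.5032 0.122  0.16  ] [0.5051 0.1192 0.16  ]
backN [ 0.4876 -0.1861  0.1555] 0.00036996014406711134 [ 0.4927 -0.1865  0.16  ] [ 0.4939 -0.1886  0.16  ]
backF [0.4225 0.0888 0.1704] 0.0012586420568597165 [0.4057 0.0956 0.16  ] [0.4099 0.0989 0.16  ]
tipN [ 0.5356 -0.0366  0.2425] 0.0023225717316240177 [ 0.4167 -0.0002  0.16  ] [0.4245 0.0414 0.16  ]
tipF [ 0.5304 -0.0027  0.2439] 0.0013606724414186293 [0.4102 0.04   0.16  ] [0.4139 0.0845 0.16  ]
gripN [ 0.5933 -0.012   0.2525] 0.0018705884267869305 [0.47   0.0342 0.16  ] [0.4767 0.0836 0.16  ]
gripF [0.5961 0.0171 0.2598] 0.0006106587634210364 [0.4643 0.0734 0.16  ] [0.4658 0.1307 0.16  ]
lidN [ 0.6657 -0.1309  0.1435] 0.0007783511040606219 [ 0.6799 -0.134   0.16  ] [ 0.6814 -0.1413  0.16  ]
lidF [0.5783 0.1528 0.135 ] 0.0026204184427035993 [0.6011 0.1374 0.16  ] [0.6079 0.1223 0.16  ]
barelbowN [ 0.5998 -0.0311  0.2322] 0.0015485123631693062 [0.5084 0.0007 0.16  ] [0.5141 0.037  0.16  ]
pivN [ 0.515  -0.0539  0.1915] 0.00043782346236438864 [ 0.4736 -0.0425  0.16  ] [ 0.4749 -0.028   0.16  ]
```

View pics/wrist0.png

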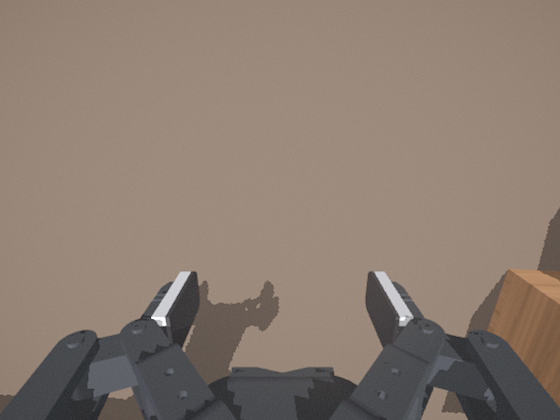

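The wrist view shows bare floor and the open fingers. Case yaw is about 17.3°, with its origin near (0.521,-0.023). All points agree with the sizes given to within about 5 mm. Next I go above the latch for a close look.

```bash
python3 -m inch '[[[0,0,-1.5],-0.049],[[2.7,-1.93,-0.6],0],[[2.7,-1.93,-0.6],0],[[2.7,-1.93,-0.6],0],[[2.7,-1.93,-0.6],0],[[2.7,-1.93,-0.6],0],[[2.7,-1.93,-0.6],0],[[2.7,-1.93,-0.6],0],[[2.7,-1.93,-0.6],0],[[2.7,-1.93,-0.6],0]]'
python3 -m inch '[[[2.7,-1.93,-0.6],0],[[2.7,-1.93,-0.6],0],[[2.7,-1.93,-0.6],0],[[2.7,-1.93,-0.6],0],[[2.7,-1.93,-0.6],0],[[2.7,-1.93,-0.6],0],[[2.7,-1.93,-0.6],0],[[2.7,-1.93,-0.6],0],[[2.7,-1.93,-0.6],0],[[0,0,0],0]]'
python3 - <<'E'
from h import *
import cv2,pickle
s=ctrl.sense();f=grab_frame("wrist");cv2.imwrite("pics/w1.png",f[:,:,::-1]);pickle.dump(s,open("w1.pkl","wb"))
print(s["tool_pos"],R.from_quat(s["eef_rot"]).as_matrix())
E
```

```text
clock: 0.98
tool_pos: [0.3122, -0.2687, 0.3175]
eef_rot: [0.989, 0.15, 0.0, -0.0]
ft_force: [1.1, -0.2, -0.1]
opening: 0.0852
gripper_force: 0.0
clock: 1.82
tool_pos: [0.4949, -0.0284, 0.3708]
eef_rot: [0.988, 0.153, 0.0, -0.001]
ft_force: [-1.0, 0.2, -0.5]
opening: 0.0854
gripper_force: 0.0
[ 0.4949 -0.0284  0.3708] [[ 0.9534  0.3017  0.0001]
 [ 0.3017 -0.9534  0.0016]
 [ 0.0006 -0.0015 -1.    ]]
```

View pics/w1.png

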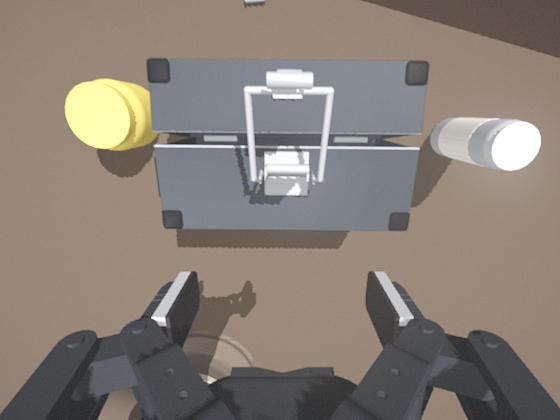

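The wrist view is almost square to the case:
- Seam rail: (155,147) to (418,149).
- Back edge: (162,227) to (412,230).
- Lid outer edge: row ~59.
- Lever tip: (266,169) to (308,171).
- Grip: (267,80) to (313,80).
- Loop bar: (246,90) to (332,91).
- The loop hides the keeper.

```bash
python3 - <<'E'
from h import *
import pickle
s=pickle.load(open("w1.pkl","rb"))
W=lambda u,v:ray("wrist",(u,v),s)
for n,z,pp in [("seam",.16,[(155,147),(418,149)]),("back",.16,[(162,228),(412,231)])]:
    a,b=[onz(W(*p),z) for p in pp]; d=a-b; print(n,a,b,np.linalg.norm(d),np.degrees(np.arctan2(d[1],d[0]))-90,(a+b)/2)
Sr=lambda u,v:ray("scene",crop("scene",u,v)); D=lambda u,v:ray("side",crop("side",u,v))
m=lambda a,b:((a[0]+b[0])/2,(a[1]+b[1])/2)
q={"tip":(m((302,77),(360,54)),m((322,62),(370,32)),(287,170)),"grip":(m((390,108),(447,85)),m((435,75),(485,42)),(290,80)),
"lidedge":(m((235,443),(657,182)),m((330,432),(643,150)),(287.5,59))}
yaw=np.radians(17.4);ex=np.array([np.cos(yaw),np.sin(yaw),0]);ey=np.array([-ex[1],ex[0],0])
mid=onz(W(286.5,148),.16);bk=onz(W(287,229.5),.16)
o=(mid-.025*ex+bk+.075*ex)/2;o[2]=0;print("origin",o,(mid-bk)@ex)
for k,(a,b,w) in q.items():
    for rs in ([Sr(*a),D(*b),W(*w)],[Sr(*a),W(*w)],[D(*b),W(*w)]):
        p,e=tri(rs);r=p-o;print(k,p,e,"case",r@ex,r@ey,r[2])
print(W(290,80))
E
```

```text
seam [0.4947 0.1224 0.16  ] [ 0.5822 -0.1608  0.16  ] 0.2964315639440498 17.167045362970654 [ 0.5385 -0.0192  0.16  ]
back [0.3996 0.0976 0.16  ] [ 0.4893 -0.1983  0.16  ] 0.30920133689193635 16.874267393038522 [ 0.4444 -0.0503  0.16  ]
origin [ 0.5153 -0.0272  0.    ] 0.09904183711704374
tip [ 0.5305 -0.0197  0.242 ] 0.0026917937037880795 case 0.016769351991477662 0.002583148991994219 0.2419731376058155
tip [ 0.53   -0.0203  0.2437] 0.0011488975441583031 case 0.016082521301428752 0.0021677168255890165 0.24372318152741732
tip [ 0.5305 -0.0199  0.2405] 0.0022537945494288877 case 0.0166615023371615 0.0024150438967499117 0.24046589867002643
grip [ 0.5974 -0.0002  0.2585] 0.0018238461612553282 case 0.08648288332854309 0.0011983712044131636 0.2584834252876609
grip [ 0.5972 -0.0003  0.26  ] 0.001463391949466231 case 0.0861654127051899 0.0011000466208918869 0.2599688588661321
grip [ 0.5976 -0.0008  0.2573] 0.0011222819611219636 case 0.08644391260248638 0.000519223771454809 0.25728594897817286
lidedge [0.6243 0.002  0.136 ] 0.007145638381181376 case 0.11275348066970092 -0.004771249722802209 0.13600175935576098
lidedge [0.6256 0.0033 0.1405] 0.004997163703137555 case 0.11439971253106539 -0.003894418522817626 0.1404558521035512
lidedge [0.6251 0.0039 0.1327] 0.005449499887678382 case 0.11412305252778393 -0.003190363744671725 0.13265580246979342
(array([ 0.5737, -0.0031,  0.4972]), array([ 0.0962,  0.0059, -0.9953]))
```

The latch points agree with the dimensions:
- The grip is 107.7 mm from the loop pivot, against 106.2 mm from the sizes given.
- The lever is at about 1.8 rad, the loop's elevation about 24°, and the lid at about 0.15 rad.

I push the lid at case y = -0.10, clear of the loop.

```bash
python3 -m inch '[[[3.1,1.73,0],0.006],[[3.1,1.73,0],0],[[3.1,1.73,0],0],[[3.1,1.73,0],0],[[3.1,1.73,0],0],[[3.1,1.73,0],0],[[0,0,2.5],0],[[0,0,3.5],0],[[0,0,3.5],0],[[0,0,3.5],0]]' 0
python3 -m inch '[[[0,0,3.5],0],[[0,0,3.5],0],[[0,0,2],0],[[0,0,0.3],0],[[-0.6,0,0],0],[[-0.6,0,0],0],[[-0.6,0,0],0],[[0,0,0],0]]'
python3 -m inch '[[[-0.6,0,0],0],[[-0.6,0,0],0],[[0,0,0],0]]'
python3 -m inch '[[[-0.5,0,0],0],[[-0.5,0,0],0],[[0,0,0],0]]'
```

```text
clock: 2.7
tool_pos: [0.6991, -0.0781, 0.2386]
eef_rot: [0.989, 0.147, -0.001, 0.0]
ft_force: [0.3, -0.3, 0.6]
opening: 0.0
gripper_force: 0.0
clock: 3.37
tool_pos: [0.6813, -0.0827, 0.1512]
eef_rot: [0.989, 0.147, 0.002, 0.001]
ft_force: [0.5, -0.0, 0.7]
opening: -0.0003
gripper_force: 0.0
clock: 3.62
tool_pos: [0.6692, -0.0858, 0.1493]
eef_rot: [0.989, 0.147, 0.0, 0.0]
ft_force: [0.7, -0.2, 0.3]
opening: 0.0001
gripper_force: 0.0
clock: 3.87
tool_pos: [0.6641, -0.0874, 0.1518]
eef_rot: [0.989, 0.148, 0.005, -0.0]
ft_force: [9.2, 3.2, 6.1]
opening: -0.0001
gripper_force: 4.7
```

```bash
python3 -m inch '[[[-0.3,0,0],0],[[-0.3,0,0],0],[[0,0,0],0]]'
python3 -m inch '[[[-0.3,0,0],0],[[-0.3,0,0],0],[[0,0,0],0]]'
python3 -m inch '[[[-0.3,0,0],0],[[-0.3,0,0],0],[[0,0,0],0]]'
```

```text
clock: 4.12
tool_pos: [0.6593, -0.0892, 0.1526]
eef_rot: [0.989, 0.148, 0.006, 0.0]
ft_force: [10.3, 4.0, 8.3]
opening: -0.0001
gripper_force: 5.7
clock: 4.37
tool_pos: [0.6529, -0.0912, 0.152]
eef_rot: [0.989, 0.148, 0.005, 0.0]
ft_force: [8.6, 2.8, 7.2]
opening: 0.0001
gripper_force: 4.8
clock: 4.62
tool_pos: [0.6527, -0.0912, 0.1522]
eef_rot: [0.989, 0.149, 0.011, -0.001]
ft_force: [29.5, 8.3, -1.5]
opening: -0.0003
gripper_force: 15.3
```

Force rose sharply to 30 N at the stop, with the TCP x matching a face at about 100 mm, so the lid is shut. I back off and look from above.

```bash
python3 -m inch '[[[1.5,0,0],0],[[2.0,0,0],0],[[0,0,-3.6],0],[[0,0,-3.6],0],[[0,0,-3.6],0],[[0,0,-3.6],0],[[0,0,-3.6],0],[[0,0,-3.6],0],[[-1,-2.6,0],0],[[-1,-2.6,0],0]]'
python3 -m inch '[[[-1,-2.6,0],0],[[-1,-2.6,0],0],[[0,0,0],0],[[0,0,0],0],[[0,0,0],0]]' 6.5
python3 - <<'E'
from h import *
import cv2,pickle
s=ctrl.sense();f=grab_frame("wrist");cv2.imwrite("pics/w2.png",f[:,:,::-1]);pickle.dump(s,open("w2.pkl","wb"))
print(s["tool_pos"],s["eef_rot"])
for n in ("scene","side"): cv2.imwrite(f"pics/{n}2.png",grab_frame(n)[:,:,::-1])
c=cv2.imread("pics/w2.png")[100:310,150:430]
cv2.imwrite("pics/w2c.png",cv2.resize(c,None,fx=2.8,fy=2.8,interpolation=cv2.INTER_CUBIC))
E
```

```text
clock: 5.45
tool_pos: [0.6457, -0.0401, 0.3674]
eef_rot: [0.989, 0.146, 0.004, 0.001]
ft_force: [0.2, 1.3, -0.6]
opening: 0.0
gripper_force: 0.0
clock: 5.87
tool_pos: [0.6083, 0.0044, 0.3646]
eef_rot: [0.989, 0.148, 0.0, 0.0]
ft_force: [0.7, -0.3, 0.2]
opening: 0.0604
gripper_force: 0.0
[0.6083 0.0044 0.3646] [0.9891 0.1476 0.0003 0.0002]
```

View pics/w2c.png

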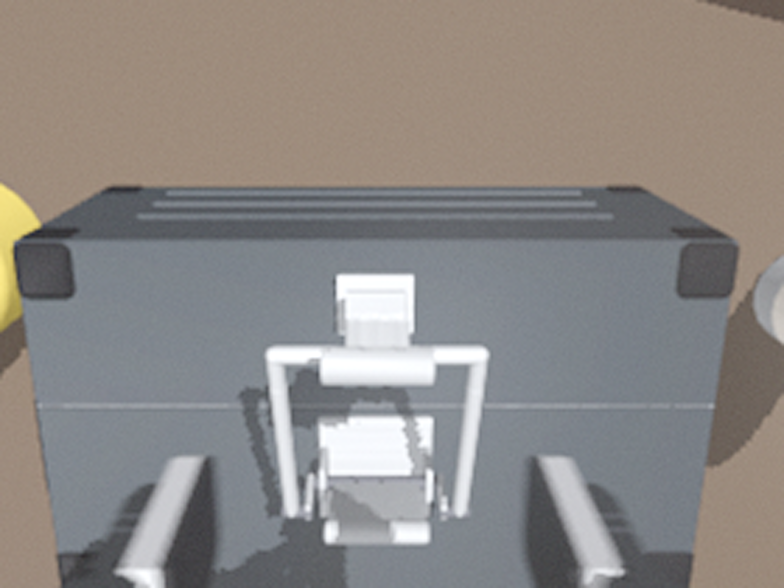

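The lid is now shut: the seam is a thin line at crop row 405 and the lid's outer edge is at row 240. The grip roll is at crop (378,367), the lever tip at (378,533), and the keeper lip's outer edge at about (378,290).

```bash
cat >> h.py <<'E'
def est(s,rows):
    """rows: dict name->(u,v,z) wrist pixels; gives offsets from the TCP in tool axes x,y (mm) and z above floor"""
    Rm=R.from_quat(s["eef_rot"]).as_matrix()
    for k,(u,v,z) in rows.items():
        p=onz(ray("wrist",(u,v),s),z);print(k,p,"tool mm",(Rm.T@(p-s["tool_pos"]))*1000)
E
python3 - <<'E'
from h import *
import pickle
s=pickle.load(open("w2.pkl","rb"))
c=lambda u,v,z:((u+.5)/2.8-.5+150,(v+.5)/2.8-.5+100,z)
est(s,{"edgeL":c(17,240,.16),"edgeR":c(735,240,.16),"seamL":c(38,406,.16),"seamR":c(714,406,.16),"grip":c(378,367,.2585),"tip":c(378,533,.244),"lip":c(378,290,.177)})
# grip by triangulation of two wrist views
s1=pickle.load(open("w1.pkl","rb"))
for n,a,b in [("grip",(290,80),c(378,367,0)[:2]),("tip",(287,170),c(378,533,0)[:2])]:
    p,e=tri([ray("wrist",a,s1),ray("wrist",b,s)]);Rm=R.from_quat(s["eef_rot"]).as_matrix();print(n,p,e,(Rm.T@(p-s["tool_pos"]))*1000)
E
```

```text
edgeL [0.5682 0.1446 0.16  ] tool mm [   2.4742 -145.9744  204.5817]
edgeR [ 0.6546 -0.1383  0.16  ] tool mm [  2.5629 149.8348 204.7156]
seamL [0.496  0.1239 0.16  ] tool mm [ -72.6088 -147.1601  204.5465]
seamR [ 0.5832 -0.1617  0.16  ] tool mm [-72.5701 151.4156 204.6817]
grip [ 0.5962 -0.0013  0.2585] tool mm [-13.2665   1.8915 106.1413]
tip [ 0.5308 -0.0217  0.244 ] tool mm [-81.7967   2.2527 120.6099]
lip [ 0.596  -0.0022  0.177 ] tool mm [-13.7874   2.6105 187.6414]
grip [ 0.5966 -0.0015  0.2594] 0.0002574855938032275 [-12.8965   2.1396 105.2266]
tip [ 0.5292 -0.0218  0.2417] 0.00035213715780080143 [-83.3148   1.9259 122.9008]
```

Wrist measurements agree to about 1 mm, and tool x = case x − 97.5 mm. I descend on the grip and take it.

```bash
python3 -m inch '[[[-1.3,0.2,0],0],[[0,0,3],0],[[0,0,3],0],[[0,0,2.5],0],[[0,0,1.6],0],[[0,0,0],0],[[0,0,0],0]]'
python3 -m inch '[[[0,0,0],0],[[0,0,0],0],[[0,0,0],0],[[0,0,0],0],[[0,0,0],0],[[0,0,0],0]]' 2.5
```

```text
clock: 6.6
tool_pos: [0.5961, -0.0019, 0.2627]
eef_rot: [0.989, 0.147, -0.001, -0.0]
ft_force: [0.4, 0.1, -0.1]
opening: 0.0647
gripper_force: 0.0
clock: 7.1
tool_pos: [0.5972, -0.001, 0.2645]
eef_rot: [0.989, 0.147, 0.001, 0.0]
ft_force: [4.3, 1.2, 3.0]
opening: 0.0319
gripper_force: 59.4
```

```bash
python3 -m inch '[[[0.4,0,0.1],0],[[0.4,0,0.1],0],[[0.4,0,0.7],0],[[0.4,0,0.75],0],[[0.3,0,0.78],0],[[0.28,0,0.79],0],[[0,0,0],0]]'
python3 -m inch '[[[0.18,0,0.8],0],[[0.15,0,0.83],0],[[0.05,0,0.83],0],[[0.01,0,0.84],0],[[0,0,0],0]]'
python3 - <<'E'
from h import *
import cv2
for n in ("scene","side"): cv2.imwrite(f"pics/{n}3.png",grab_frame(n)[:,:,::-1])
a,b=OFF["side"];a+=50;b-=20
cv2.imwrite("pics/side3c.png",cv2.resize(cv2.imread("pics/side3.png")[b:b+120,a:a+120],None,fx=5,fy=5,interpolation=cv2.INTER_CUBIC))
E
```

```text
clock: 7.68
tool_pos: [0.618, 0.0055, 0.2294]
eef_rot: [0.989, 0.147, -0.0, -0.0]
ft_force: [3.3, 0.6, 3.1]
opening: 0.0317
gripper_force: 60.4
clock: 8.1
tool_pos: [0.6208, 0.0064, 0.1961]
eef_rot: [0.989, 0.147, -0.001, -0.0]
ft_force: [4.6, 0.8, 1.1]
opening: 0.0317
gripper_force: 59.9
```

View pics/side3c.png

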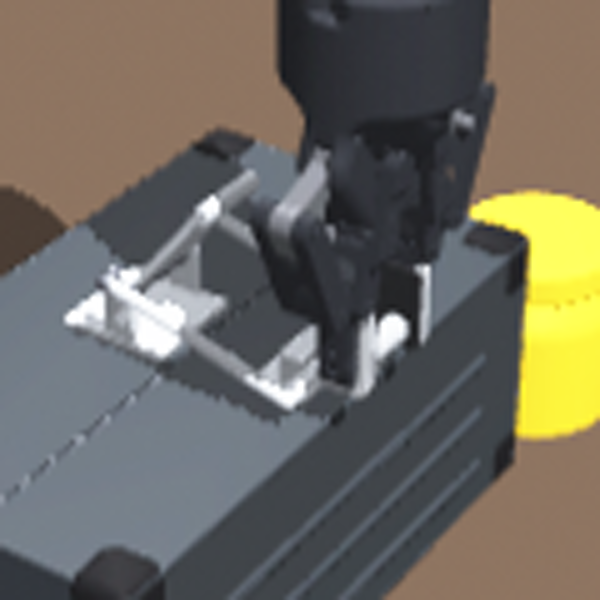

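The side view shows the loop lowered with its bar outside the keeper, about crop (350,385). The lever leans towards the lid. The TCP is at case x = 110 mm as planned. I go on down, then draw back.

```bash
python3 -m inch '[[[-0.05,0,0.5],0],[[-0.1,0,0.5],0],[[-0.05,0,0.4],0],[[0,0,0],0]]'
python3 -m inch '[[[-0.3,0,0],0],[[-0.3,0,0],0],[[0,0,0],0]]'
python3 -m inch '[[[-0.3,0,0],0],[[-0.2,0,0],0],[[0,0,0],0]]'
```

```text
clock: 8.53
tool_pos: [0.6186, 0.0056, 0.1832]
eef_rot: [0.989, 0.147, -0.0, -0.0]
ft_force: [4.3, 0.8, 1.7]
opening: 0.0317
gripper_force: 59.6
clock: 8.78
tool_pos: [0.6148, 0.0044, 0.185]
eef_rot: [0.989, 0.147, 0.002, -0.0]
ft_force: [7.7, 2.2, 1.0]
opening: 0.0317
gripper_force: 59.6
clock: 9.03
tool_pos: [0.6101, 0.0029, 0.185]
eef_rot: [0.989, 0.147, 0.002, -0.0]
ft_force: [8.0, 2.7, 1.1]
opening: 0.032
gripper_force: 59.6
```

```bash
python3 -m inch '[[[-0.2,0,0],0],[[-0.1,0,0],0],[[0,0,0],0]]'
python3 -m inch '[[[-0.2,0,0],0],[[0,0,0],0]]'
```

```text
clock: 9.28
tool_pos: [0.6094, 0.0027, 0.1855]
eef_rot: [0.989, 0.148, 0.004, -0.001]
ft_force: [15.4, 5.0, 0.1]
opening: 0.0322
gripper_force: 59.8
clock: 9.45
tool_pos: [0.6091, 0.0026, 0.1862]
eef_rot: [0.989, 0.148, 0.006, -0.001]
ft_force: [19.2, 6.3, 1.1]
opening: 0.0318
gripper_force: 60.3
```

Force climbed at TCP x ≈ 98 mm, so the bar is against the keeper wall under the lip. I release, rise and check.

```bash
python3 -m inch '[[[0.3,0,0],0],[[0,0,0],0],[[0,0,0],0],[[0,0,0],0]]' 5.5
python3 -m inch '[[[0,0,-1],0],[[0,0,-2.5],0],[[0,0,-3.5],0],[[0,0,-3.5],0],[[0,0,-3.5],0],[[0,0,-3.5],0],[[0,0,-1],0],[[0,0,0],0],[[0,0,0],0]]' 
python3 - <<'E'
from h import *
import cv2,pickle
s=ctrl.sense();w=grab_frame("wrist")[:,:,::-1];cv2.imwrite("pics/w4.png",w);pickle.dump(s,open("w4.pkl","wb"))
d=grab_frame("side")[:,:,::-1];cv2.imwrite("pics/side4.png",d)
print(s["tool_pos"],s["eef_rot"])
a,b=OFF["side"];a+=40;b-=10
A=cv2.resize(d[b:b+100,a:a+100],(400,400),interpolation=cv2.INTER_CUBIC);B=cv2.resize(w[130:330,200:400],(400,400),interpolation=cv2.INTER_CUBIC)
cv2.imwrite("pics/m4.png",np.hstack([A,B]))
E
```

```text
clock: 9.78
tool_pos: [0.6055, 0.0017, 0.1836]
eef_rot: [0.989, 0.147, -0.001, -0.0]
ft_force: [0.1, -1.1, 0.2]
opening: 0.0552
gripper_force: 0.0
clock: 10.53
tool_pos: [0.6066, 0.0018, 0.3697]
eef_rot: [0.989, 0.147, 0.001, 0.0]
ft_force: [-0.5, 0.0, -0.9]
opening: 0.0548
gripper_force: 0.0
[0.6066 0.0018 0.3697] [0.9891 0.1473 0.0006 0.0001]
```

View pics/m4.png

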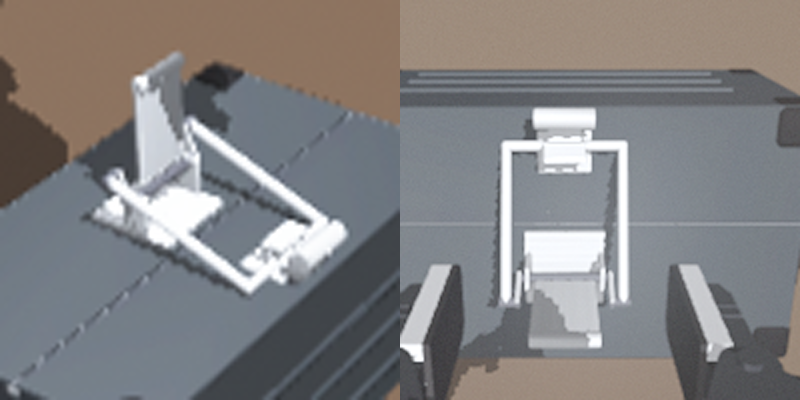

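The bar sits under the keeper's lip: the lip covers it at the right crop's (565,150). The loop slopes down to the lid and the lever is near upright, with its tip at the right crop's (565,340). Next I work out the lever angle and the press path.

```bash
python3 - <<'E'
from h import *
import pickle
s=pickle.load(open("w4.pkl","rb"))
est(s,{"tip":(282.5,300,.245),"seam":(282.5,242,.16),"edge":(282.5,183,.16)})
cx=95.1
for L in (1.5,1.3,1.1,.9,.75,.6,.45,.3,.15,0):
    c=np.array([-50*np.cos(L)+2*np.sin(L),182+50*np.sin(L)+2*np.cos(L)]);print(L,"corner",c,"TCP x,z",c[0]+11,c[1]+17)
E
```

```text
tip [ 0.5149 -0.0264  0.245 ] tool mm [-96.1208   0.1448 124.6217]
seam [ 0.5388 -0.0193  0.16  ] tool mm [-71.273    0.2726 209.6489]
edge [0.6109 0.0028 0.16  ] tool mm [  4.1471   0.1976 209.7311]
1.5 corner [ -1.5419 232.0162] TCP x,z 9.458129889822963 249.0162237335381
1.3 corner [-11.4478 230.7129] TCP x,z -0.4478250603949814 247.71290692810882
1.1 corner [-20.8974 227.4676] TCP x,z -9.897391351155996 244.46756024592293
0.9 corner [-29.5138 222.4096] TCP x,z -18.513844594278254 239.4095654179155
0.75 corner [-35.2212 217.5453] TCP x,z -24.221165923644378 234.54531573891433
0.6 corner [-40.1375 211.8828] TCP x,z -29.13749579869384 228.8827948995711
0.45 corner [-44.1524 205.5492] TCP x,z -33.15242404941138 222.54917091026687
0.3 corner [-47.1758 198.6867] TCP x,z -36.175784042957616 215.68668331131818
0.15 corner [-49.1397 191.4494] TCP x,z -38.139677631854916 208.44944877955203
0 corner [-50. 184.] TCP x,z -39.0 201.0
```

```bash
python3 -m inch '[[[-2.5,0,0],0],[[-2.5,0,0],0],[[-2.4,0,0],0],[[0,0,3],0],[[0,0,3],0],[[0,0,3],0],[[0,0,2.4],0],[[0,0,0.6],0],[[0,0,0],0],[[0,0,0],0]]' 0
python3 -m inch '[[[-0.6,0,0],0],[[-0.6,0,0],0],[[-0.5,0,0],0],[[-0.5,0,0.1],0],[[-0.5,0,0.15],0],[[-0.5,0,0.2],0],[[0,0,0],0]]'
```

```text
clock: 11.47
tool_pos: [0.5354, -0.0196, 0.2494]
eef_rot: [0.989, 0.147, -0.0, -0.0]
ft_force: [-0.5, 0.7, -0.2]
opening: 0.0002
gripper_force: 0.0
clock: 12.05
tool_pos: [0.506, -0.029, 0.2464]
eef_rot: [0.989, 0.147, 0.003, 0.0]
ft_force: [5.1, 1.9, -0.0]
opening: 0.0002
gripper_force: 2.2
```

```bash
python3 -m inch '[[[-0.5,0,0.25],0],[[-0.45,0,0.3],0],[[-0.4,0,0.35],0],[[-0.3,0,0.4],0],[[-0.25,0,0.4],0],[[0,0,0],0]]'
python3 -m inch '[[[-0.25,0,0.5],0],[[-0.2,0,0.5],0],[[-0.2,0,0.5],0],[[-0.1,0,0.5],0],[[-0.1,0,0.5],0],[[0,0,0.5],0],[[0,0,0],0]]'
```

```text
clock: 12.55
tool_pos: [0.4862, -0.035, 0.2284]
eef_rot: [0.989, 0.147, 0.0, 0.0]
ft_force: [-0.3, 0.1, 1.2]
opening: 0.0001
gripper_force: 0.6
clock: 13.13
tool_pos: [0.4783, -0.0371, 0.2008]
eef_rot: [0.989, 0.147, 0.001, 0.0]
ft_force: [-10.8, -0.1, 24.1]
opening: 0.0001
gripper_force: 12.2
```

The force rose to 24 N at TCP z = 0.2008, against 0.201 m expected with the lever flat. I rise clear and check.

```bash
python3 -m inch '[[[0,0,-1],0],[[0,0,-2.5],0],[[0,0,-3.5],0],[[0,0,-3.5],0],[[0,0,-3.5],0],[[0,0,-3.5],0],[[-2,0,-2],0],[[-3,0,0],0],[[0,0,0],0],[[0,0,0],0]]'
python3 - <<'E'
from h import *
import cv2
d=grab_frame("side")[:,:,::-1];w=grab_frame("wrist")[:,:,::-1]
a,b=OFF["side"]
A=cv2.resize(d[b-10:b+140,a:a+150],(400,400),interpolation=cv2.INTER_CUBIC);B=cv2.resize(w[20:300,140:420],(400,400),interpolation=cv2.INTER_CUBIC)
cv2.imwrite("pics/m5.png",np.hstack([A,B]))
E
```

```text
clock: 13.97
tool_pos: [0.4305, -0.0518, 0.3933]
eef_rot: [0.989, 0.147, 0.001, 0.0]
ft_force: [0.8, 1.3, -0.1]
opening: 0.0001
gripper_force: 0.0
```

View pics/m5.png

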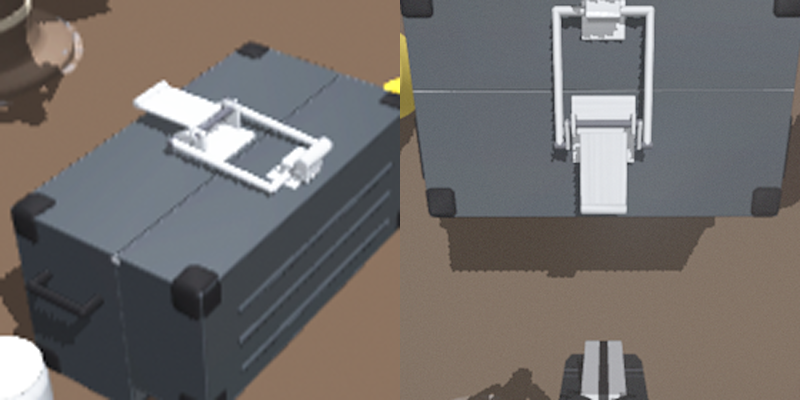

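The lever lies flat (left crop ~(165,98), right crop ~(603,180)), the loop is hooked at the keeper (left crop ~(300,165)), the seam is closed and the robot is clear.

```bash
python3 -c "
from cell import workorder
print(workorder.finish_job())"
```

```text
the job is handed in; nothing more can be done
None
```

The lid is pushed shut, the loop is hooked over the keeper and the lever is pressed flat; I handed the job in at about 14 s with the robot clear and never went near the tub, spray can or spanner.

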